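Draw the filter plate out of the microscope lamp house and hold it up over the tray

ROBOT

A 6-joint arm with a two-finger parallel gripper is mounted at the origin on the work surface. World frame = base frame: x ahead of the robot, y to its left, z up, the work surface at z = 0. Lengths are in m, angles in degrees, forces in N, time in s.
With the tool pointing down it reaches from about 0.4 to 0.825 m from the base axis. Payload 7 kg.
Tool frame: the origin (TCP) lies on the centre line of the jaws, within the pads' length; the fingertips stand r.tip_reach ahead of it and the grasp point (between the pads) is the TCP (r.tip_reach is the distance from the TCP to the fingertips, in m); z points along the fingers, y is the line along which they close (so a half turn about z gives the same grasp; the last joint's range is limited). The gripper opens to 88 mm and grips with 3 to 60 N. Pads are 19 mm wide; open, the fingers measure 130 mm over their backs; the gripper's body (78 mm by 193 mm) begins 47 mm behind the grasp point.
Start: joints at [93.742, 20.546, 0.682, 0, -70.136, -16.507], TCP at [0.149, 0.658, 0.246] pointing down, gripper open.
Joint ranges: [-176.03, 176.03], [-82.01, 121.73], [-58.28, 71.71], [-173.87, 95.51], [-174.79, -0.11], [-173.66, 173.66]. Speed limits (degrees/s): [136.94, 136.94, 172.46, 180, 180, 180].

INTERFACE

Orientations are given as [roll, pitch, yaw] about the fixed x, y, z axes, in that order (R = Rz(yaw) Ry(pitch) Rx(roll)).
In Python, from plant import sensors, cams, r gives the robot as it stands.
- The arm moves only by the tool drive_tool, never from a script. Its argument "rows" is a list of rows, each an object of numbers: "fingers": the gripper's target within -1 to 1 (fully open at 1, half-way at 0, shut at -1); "x", "y", "z": the shift along the tool's x, y, z in m; "spin": the turn about the tool's z in rad. A call has 1 to 10 rows; each row is the pose to reach, as a shift and turn from the pose commanded when the call began, along the tool's axes at that moment; what a row does not reach only later rows make up. A row lasts 1/8 s, in which the tool goes at most 62.5 mm and 10.7 degrees, less where a joint would pass 70% of its speed; a pose out of reach is approached as far as the arm can. A call with a gripper value outside its range is refused whole. The fingers move at their own pace and stop on an object; "newtons" is the grip in N (left out, the last holds). Time passes only in rows, so rows that repeat a pose let the fingers close. It gives the time, the measured TCP pose, the force, the opening and the grip force at its end, in the units of the state.
- sensors.get_state(): the state, without advancing time (a new reading comes with each control period).
- cams.capture(name): name is "side" or "top"; returns a dict with "pixels" (480x640x3 uint8, red, green, blue), "intrinsics" (3x3 intrinsics, pixels), "eye" and "orientation" of the camera in the world. Camera axes: x right, y up, looking along -z (the intrinsics and any distortion apply to the point x, -y, -z); pixel columns grow to the right and rows downward; lengths in m; the calibration is good to about 2 mm. A picture is of the moment at which its call begins. There is no depth.
- r.close_job(): hands the job in; it is judged then, once.
The state is a dict: "time_s": time; "joints": joint angles; "qd": joint speeds; "joint_torque": joint torques, N m; "tcp_pos": TCP position; "eef_rot": TCP orientation; "contact_force": force on the tool from outside, world axes, zero at the start; "moment": the same for the moment, N m; "gripper_width": finger opening in m; "gripper_force": force on a finger pad.
Only numpy, scipy, OpenCV 4.12 (cv2) and the standard library are available. Lean on these libraries where they do the work, as an engineer would, in place of code of your own. Each camera call takes 0.05 s, during which the arm holds its last target. There are 200 camera calls.

TASK

Lift the cover flap of the microscope lamp house right up and leave it standing open, then draw the filter plate (the one with the finger tab) straight up out of its slot, leaving the plain blank plate in place. Bring the filter plate over the middle of the steel tray and finish while still holding it there, upright and still, about 10 cm above the tray, so that it can be dusted off. Leave everything else on the bench where it stands.

Things in the scene. Friction and masses are not known exactly. Their poses are not given: they have to be found in the camera images.
- lamphouse: microscope lamp house, fixed: white metal box 162 (x) by 122 (y) by 105 high, walls and floor 6, open at the top under the flap. Origin: centre of its underside, on the bench; front (-x) has a dial, rear (+x) a black lens tube. Inside, two 9 mm slots for upright plates (in the y-z plane) at x = -38 and x = +26, between ribs on the side walls, 12 deep, reaching 56 above the bench
- flap (a joint): cover flap angle in rad: 0 shut, 1.57 upright, 1.75 at its rear stop. The flap, 162 by 122 by 6, 150 g, is hinged along the rear (+x) top edge of the lamp house and swings up and to the rear; a stiff hinge keeps it at any angle (2 to 3 N at the knob move it). It may begin slightly ajar
- flap_knob (a point): centre of the black knob on the flap's centre line, 30 from its front edge: round head 28 in diameter, 16 thick, on a 12 mm stem; the point is 35 off the flap's outer face and moves with the flap. Axes of the flap: x from front edge to hinge, z out of the outer face
- flap_hinge (a point): middle of the flap's hinge line (the line runs along the lamp house's y axis), at the rear top edge, 105 above the bench; with the flap shut the knob lies 132 in front of it (-x) and 41 above it
- filter_mid (a point): filter plate, aluminium, about 120 g, loose in either slot: 6 thick (x), 100 wide (y), 54 high, with a round glass window and, on the middle of its upper edge, a finger tab 30 wide (y), 6 thick, 34 high: 88 in all. Point half-way up, 44 above its lower edge; z up along the plate. In the slot its lower edge is 6 above the bench, the tab's top 11 below the box rim
- filter_tab (a point): centre of the filter plate's finger tab, 71 above the plate's lower edge (17 below the tab's top); same axes as the plate
- blank_mid (a point): the blank plate in the other slot, plain aluminium, no tab and no window: 6 (x) by 100 (y) by 54 high; the point is at its centre. It stays in its slot
- tray: empty shallow stainless steel tray, fixed, 190 (x) by 140 (y) by 25 high, walls 3. Origin at the centre of its underside, on the bench
- reagent: bystander: amber bottle, 56 in diameter, 130 high, origin under its centre
- tub: bystander: white plastic jar, 84 in diameter, 85 high, origin under its centre
- oil: bystander: little amber bottle, 38 in diameter, 60 high, origin under its centre
- slidebox: bystander: flat blue slide box, 90 (x) by 170 (y) by 35 high, origin under its centre
- bowl: bystander: small steel bowl, 100 in diameter, 45 high, origin under its centre
- beaker: bystander: glass beaker, 60 in diameter, 80 high, origin under its centre
- carton: bystander: small cardboard box, 90 (x) by 130 (y) by 60 high, origin under its centre

How it is judged (in metres and radians):
On the way, in this order (a step that is already met when the one before it is completed fails the run):
1. the flap is lifted right up (beyond 1.25 rad) (value of joint flap above 1.25 rad), for 0.2 s.
2. the filter plate is drawn clear of the lamp house, held in the fingers (z of filter_mid in the frame of lamphouse above 0.15 m and contact force between filter and the fingers above 0.5 N), for 0.1 s.
At the end, for the whole second after the job is handed in: the filter plate is held in the fingers, at rest, upright within 0.3 rad, its centre within 45 mm of the tray's centre seen from above and 115 to 250 mm above the bench, touching neither tray nor lamp house; the flap stands open beyond 1.25 rad and the blank plate is still down in its slot (horizontal distance between filter_mid and tray below 0.045 m and height (world z) of filter_mid between 0.115 and 0.25 m and angle between filter_mid's own z axis and vertical below 0.3 rad and contact force between filter and the fingers above 0.5 N and contact force between filter and tray below 0.05 N and contact force between filter and lamphouse below 0.05 N and linear speed of filter below 0.03 m/s and value of joint flap above 1.25 rad and z of blank_mid in the frame of lamphouse below 0.045 m); the arm keeps its last pose, push and grip.
It fails at once if the blank plate is pulled up by more than 12 mm (z of blank_mid in the frame of lamphouse above 0.045 m).
It fails at once if a bystander is moved by more than 30 mm (distance of any of reagent, tub, oil, slidebox, bowl, beaker, carton from where it was at the start of the episode above 0.03 m).
It also fails if it takes over 64 s, if anything falls off the work surface, if the arm or the gripper's body presses on something with over 40 N, if the wrist force passes 120 N, or if a joint passes its speed limit or range.

## Working session

There is one attempt and no reset: what is moved stays moved. The work goes in short steps, Python scripts to look and compute and a tool call to move; the robot and the scene stay as the last step left them, time stands still between calls to the robot, and variables do not carry over. Pictures are saved under pics/ and viewed, at most 10 in all, crops included, and the job is handed in when it is done.

Besides the shell and the picture viewer there is one more tool, called after "Call:" as name(argument=value, ...) on one line, values as JSON. drive_tool: Moves the arm, as the interface text tells. Its arguments: {"type":"object","properties":{"rows":{"type":"array"},"newtons":{"type":"number"}},"required":["rows"]}

```bash
mkdir -p pics; ls; python3 - <<'E'
from plant import sensors,cams,r
import cv2,numpy as np
for n in("side","top"):
    c=cams.capture(n); cv2.imwrite(f"pics/{n}0.png",c["pixels"][:,:,::-1])
    print(n,c["intrinsics"],c["eye"],c["orientation"],[k for k in c])
print(sensors.get_state(),r.tip_reach)
E
```

```text
pics
side [[449.86141905   0.         314.31860652]
 [  0.         449.86141905 240.38855832]
 [  0.           0.           1.        ]] [0.36471617 0.82305902 0.74771645] [  52.78091755    0.44160533 -168.67634827] ['pixels', 'intrinsics', 'eye', 'orientation']
top [[513.4525298    0.         306.50727663]
 [  0.         513.4525298  228.98954687]
 [  0.           0.           1.        ]] [0.44983657 0.02171172 1.23318721] [  3.52855171  -1.07064822 -90.05671494] ['pixels', 'intrinsics', 'eye', 'orientation']
{'time_s': 0.1, 'joints': array([ 9.37397585e+01,  2.05870970e+01,  6.39555708e-01, -1.76113843e-02,
       -7.01337110e+01, -1.65062465e+01]), 'qd': array([ 0.03993446, -0.06309016,  0.11761619, -0.10239622, -0.00442658,
        0.03802573]), 'joint_torque': array([-2.54157530e-03, -5.84167314e+01,  2.93750811e+01,  7.01563239e+00,
        1.01513753e-02, -4.60526132e-05]), 'tcp_pos': array([0.14910073, 0.65792438, 0.24472342]), 'eef_rot': array([ 1.79917392e+02, -7.21306577e-03, -1.27724794e+01]), 'contact_force': array([-0.61211823, -0.27844742, -0.17794873]), 'moment': array([ 0.00340036, -0.04640294,  0.01000851]), 'gripper_force': 0.0, 'gripper_width': 0.08745790842769542} 0.019
```

View pics/side0.png

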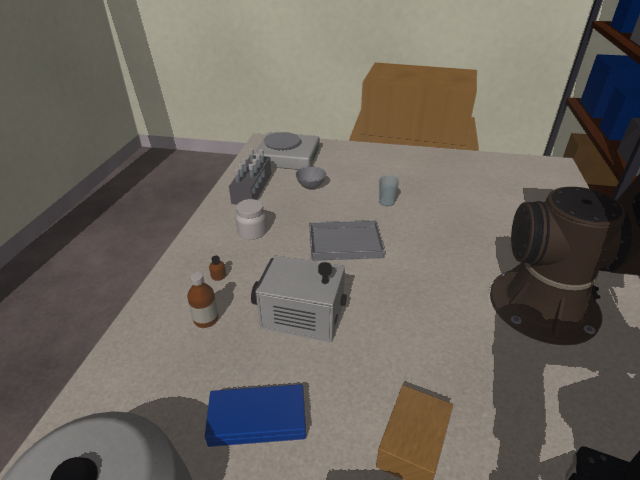

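View pics/top0.png

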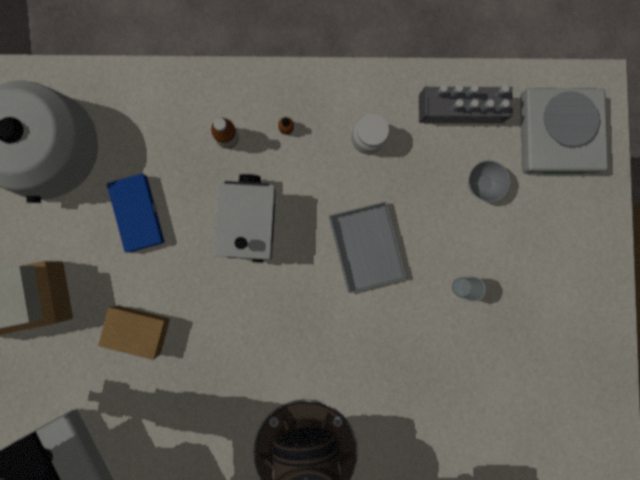

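The side view shows the lamp house near (300,300) with its knob at (325,268), its lens tube to the left and the tray at (346,240). In the top view the flap spans about (217–274, 181–260), the knob is at (241,243), the lens tube at (250,180) and the tray at (371,248). Next I'll measure the knob, flap corners and tray.

```bash
cat > h.py <<'E'
import numpy as np, cv2
from scipy.spatial.transform import Rotation as Ro
from plant import sensors,cams,r
def rot(c): return Ro.from_euler("xyz",c["orientation"],degrees=True).as_matrix()
def ray(c,p):
    k=c["intrinsics"]; d=np.array([(p[0]-k[0,2])/k[0,0],-(p[1]-k[1,2])/k[1,1],-1.])
    d=rot(c)@d; return np.array(c["eye"]),d/np.linalg.norm(d)
def onz(c,p,z):
    e,d=ray(c,p); return e+d*(z-e[2])/d[2]
def tri(c1,p1,c2,p2):
    e,d=ray(c1,p1); f,g=ray(c2,p2)
    s=np.linalg.lstsq(np.c_[d,-g],f-e,rcond=None)[0]
    a,b=e+s[0]*d,f+s[1]*g
    return (a+b)/2,np.linalg.norm(a-b)
def blobs(c,mask,box,amin=15):
    m=np.zeros(mask.shape,np.uint8); x0,y0,x1,y1=box; m[y0:y1,x0:x1]=mask[y0:y1,x0:x1]*255
    cs=[k for k in cv2.findContours(m,cv2.RETR_EXTERNAL,cv2.CHAIN_APPROX_NONE)[0] if cv2.contourArea(k)>amin]
    return sorted(cs,key=cv2.contourArea,reverse=True)
E
python3 - <<'E'
from h import *
T,S=cams.capture("top"),cams.capture("side")
gt,gs=T["pixels"].max(2),S["pixels"].max(2)
np.set_printoptions(precision=4,suppress=True)
kt=blobs(T,gt<60,(225,228,258,254)); ks=blobs(S,gs<60,(312,255,337,290))
for k in kt+ks: print("dark",cv2.boundingRect(k),cv2.minEnclosingCircle(k),cv2.contourArea(k))
# local contrast: edges of flap and tray
for n,c,b in(("top",T,(200,165,420,300)),("side",S,(240,210,400,345))):
    x0,y0,x1,y1=b; im=cv2.resize(c["pixels"][y0:y1,x0:x1,::-1],None,fx=3.6 if n=="top" else 4.2,fy=3.6 if n=="top" else 4.2,interpolation=cv2.INTER_CUBIC)
    cv2.imwrite(f"pics/{n}1.png",im)
print(T["pixels"][200,205:290:3].tolist())
E
```

```text
dark (235, 237, 13, 12) ((241.0, 242.5), 6.500100135803223) 101.5
dark (319, 262, 13, 22) ((324.5, 272.5), 10.511998176574707) 166.5
[[121, 117, 109], [122, 119, 110], [121, 118, 108], [122, 120, 110], [117, 116, 109], [113, 113, 110], [113, 114, 110], [113, 115, 111], [114, 115, 111], [114, 116, 111], [113, 114, 110], [114, 115, 109], [113, 114, 110], [115, 115, 112], [114, 115, 110], [113, 113, 110], [111, 113, 108], [113, 114, 110], [111, 114, 110], [110, 112, 109], [114, 114, 110], [113, 114, 110], [111, 112, 109], [54, 56, 51], [72, 71, 66], [71, 69, 62], [70, 69, 63], [70, 67, 63], [73, 70, 64]]
```

View pics/top1.png

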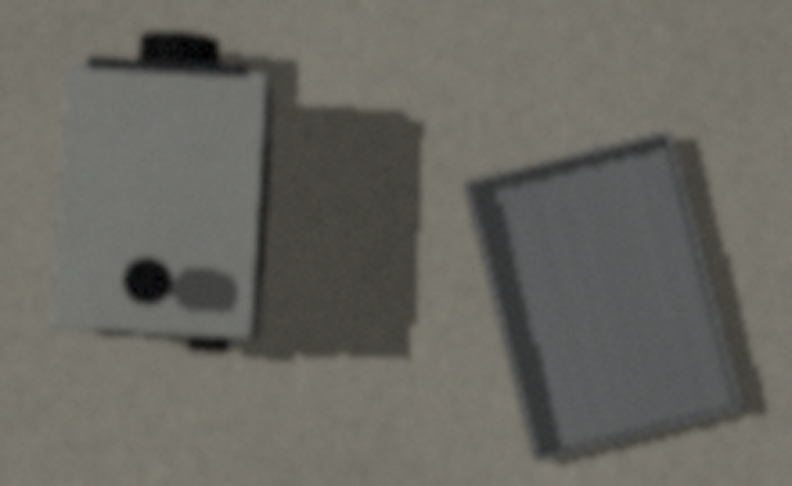

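View pics/side1.png

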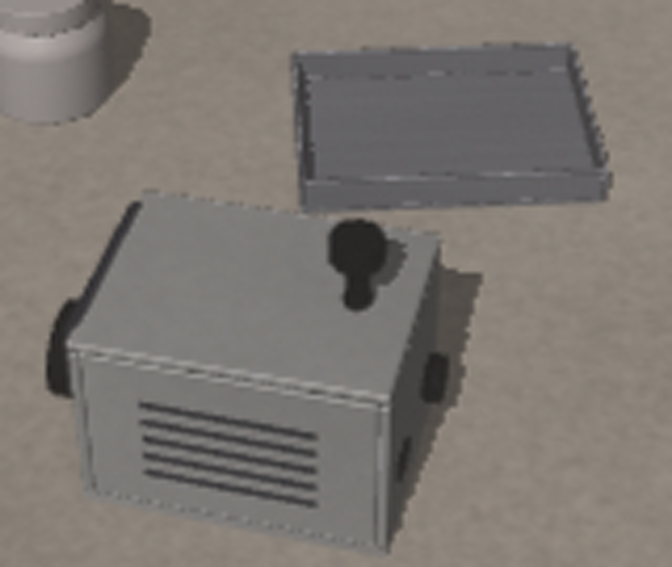

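The top crop shows four flap corners (219,184), (215,255.5), (270.6,259.4) and (274.4,185), plus a clear tray outline. The side crop shows the same corners at (258,292.6), (332.4,305), (345,266) and (274,256), with the knob head at (325,269).

```bash
python3 - <<'E'
from h import *
np.set_printoptions(precision=4,suppress=True)
T,S=cams.capture("top"),cams.capture("side")
u=lambda x,y:(x/3.6+200,y/3.6+165); v=lambda x,y:(x/4.2+240,y/4.2+210)
P={}
for n,a,b in(("knob",u(147,281),v(357,247)),("rearL",u(70,67),v(76,347)),("frontL",u(54,327),v(388,400)),("frontR",u(254,340),v(440,236)),("rearR",u(268,72),v(143,192)),
 ("tray1",u(469,184),v(302,178)),("tray2",u(540,458),v(606,172)),("tray3",u(742,410),v(572,47)),("tray4",u(668,137),v(294,53))):
    P[n],e=tri(T,a,S,b); print(n,P[n],round(e,4))
h=(P["rearL"]+P["rearR"])/2; f=(P["frontL"]+P["frontR"])/2
x=h-f; print("len",np.linalg.norm(x),"yaw",np.degrees(np.arctan2(x[1],x[0])),"elev",np.degrees(np.arctan2(-x[2],np.hypot(*x[:2]))))
for a,b in(("rearR","rearL"),("frontR","frontL")):
    w=P[b]-P[a]; print("w",np.linalg.norm(w),np.degrees(np.arctan2(w[1],w[0]))-90)
print("tray",np.mean([P[f"tray{i}"] for i in(1,2,3,4)],0))
print(sensors.get_state()["time_s"])
E
```

```text
knob [0.4856 0.1397 0.1482] 0.0029
rearL [0.6165 0.1916 0.1071] 0.0058
frontL [0.4593 0.2001 0.1088] 0.0023
frontR [0.4518 0.0791 0.1096] 0.0015
rearR [0.6147 0.0709 0.1078] 0.0035
tray1 [ 0.5539 -0.0573  0.0254] 0.0018
tray2 [ 0.3735 -0.1033  0.0209] 0.0042
tray3 [ 0.4053 -0.2364  0.0195] 0.0025
tray4 [ 0.5858 -0.1888  0.0239] 0.0007
len 0.16024946663288814 yaw -2.972418045074139 elev 0.6274116981975711
w 0.12076854730651775 -0.8569164576199597
w 0.1212169036686656 -3.5648543936940484
tray [ 0.4796 -0.1465  0.0224]
0.3
```

Call:
drive_tool(rows=[{"x":0.03,"y":0.03,"z":-0.01,"fingers":0.4,"spin":-0.02},{"x":0.07,"y":0.07,"z":-0.02,"fingers":0.4,"spin":-0.05},{"x":0.11,"y":0.11,"z":-0.02,"fingers":0.4,"spin":-0.09},{"x":0.15,"y":0.15,"z":-0.02,"fingers":0.4,"spin":-0.12},{"x":0.19,"y":0.19,"z":-0.02,"fingers":0.4,"spin":-0.15},{"x":0.23,"y":0.23,"z":-0.02,"fingers":0.4,"spin":-0.17},{"x":0.27,"y":0.27,"z":-0.02,"fingers":0.4,"spin":-0.17},{"x":0.31,"y":0.31,"z":-0.02,"fingers":0.4,"spin":-0.17},{"x":0.34,"y":0.34,"z":-0.02,"fingers":0.4,"spin":-0.17},{"x":0.36,"y":0.36,"z":-0.02,"fingers":0.4,"spin":-0.17}])

```text
time_s: 1.55
tcp_pos: [0.4214, 0.2259, 0.2658]
eef_rot: [-180.0, -0.0, -3.1]
contact_force: [-0.5, 0.4, -0.1]
gripper_width: 0.0611
gripper_force: 0.0
```

Call:
drive_tool(rows=[{"x":0.03,"y":0.04,"z":0.02,"fingers":0.3},{"x":0.06,"y":0.075,"z":0.04,"fingers":0.3},{"x":0.07,"y":0.085,"z":0.055,"fingers":0.3},{"x":0.07,"y":0.085,"z":0.065,"fingers":0.3},{"x":0.07,"y":0.085,"z":0.065,"fingers":0.3}])

```text
invalid input
```

```bash
python3 - <<'E'
from h import *
S,T=cams.capture("side"),cams.capture("top")
x0,y0,x1,y1=230,180,390,330
a=cv2.resize(S["pixels"][y0:y1,x0:x1,::-1],(640,600),interpolation=cv2.INTER_CUBIC)
cv2.imwrite("pics/side2.png",a); print(sensors.get_state()["tcp_pos"])
E
```

```text
[0.4215339  0.22560073 0.26570013]
```

View pics/side2.png

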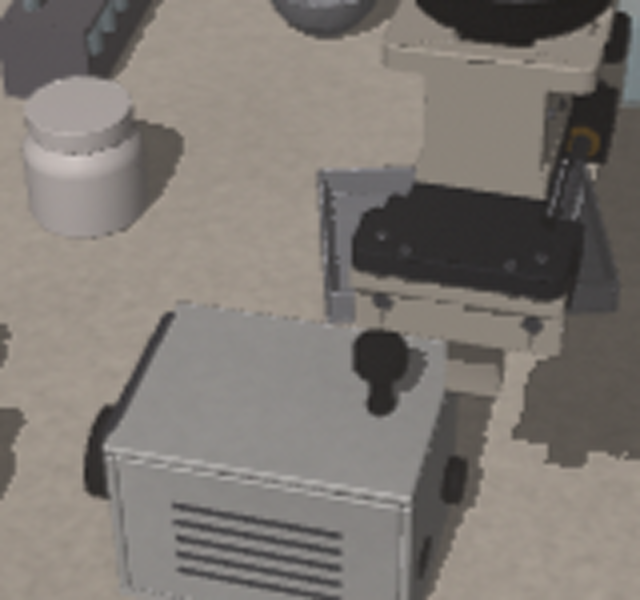

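The move was refused. The view shows the box with the knob at crop (380,357), and the gripper to the right of it. I'll check that the projected TCP agrees with where the gripper appears.

```bash
python3 - <<'E'
from h import *
c=cams.capture("side"); p=sensors.get_state()["tcp_pos"]
for c in (c,cams.capture("top")):
  for dz in(0,.047,-.019):
    q=rot(c).T@(p+[0,0,dz]-np.array(c["eye"])); k=c["intrinsics"]; w=(k[0,2]+k[0,0]*q[0]/-q[2],k[1,2]-k[1,1]*q[1]/-q[2]); print(w,"crop",((w[0]-230)*4,(w[1]-180)*4))
E
```

```text
(np.float64(352.7887841822386), np.float64(253.9053896194143)) crop (np.float64(491.1551367289544), np.float64(295.62155847765723))
(np.float64(354.0508246970254), np.float64(231.59478194982663)) crop (np.float64(496.2032987881016), np.float64(206.3791277993065))
(np.float64(352.3047977635267), np.float64(262.46139949292865)) crop (np.float64(489.2191910541069), np.float64(329.8455979717146))
(np.float64(187.29100396217933), np.float64(276.129422355384)) crop (np.float64(-170.83598415128267), np.float64(384.51768942153603))
(np.float64(181.66062317305978), np.float64(276.9245907319207)) crop (np.float64(-193.3575073077609), np.float64(387.69836292768287))
(np.float64(189.4139689828437), np.float64(275.82959989005667)) crop (np.float64(-162.3441240686252), np.float64(383.3183995602267))
```

The geometry agrees, so I'll send the move again with every key given.

Call:
drive_tool(rows=[{"x":0.03,"y":0.04,"z":0.02,"spin":0.0,"fingers":0.3},{"x":0.06,"y":0.075,"z":0.04,"spin":0.0,"fingers":0.3},{"x":0.07,"y":0.085,"z":0.055,"spin":0.0,"fingers":0.3},{"x":0.07,"y":0.085,"z":0.065,"spin":0.0,"fingers":0.3},{"x":0.07,"y":0.085,"z":0.065,"spin":0.0,"fingers":0.3}])

```text
time_s: 2.38
tcp_pos: [0.4855, 0.1397, 0.2]
eef_rot: [180.0, 0.1, -3.0]
contact_force: [-0.0, 0.1, 0.6]
gripper_width: 0.0571
gripper_force: 0.0
```

Call:
drive_tool(rows=[{"x":0.0,"y":0.0,"z":0.025,"spin":0.0,"fingers":0.3},{"x":0.0,"y":0.0,"z":0.045,"spin":0.0,"fingers":0.3},{"x":0.0,"y":0.0,"z":0.053,"spin":0.0,"fingers":0.3},{"x":0.0,"y":0.0,"z":0.053,"spin":0.0,"fingers":-0.1},{"x":0.0,"y":0.0,"z":0.053,"spin":0.0,"fingers":-0.6},{"x":0.0,"y":0.0,"z":0.053,"spin":0.0,"fingers":-0.6},{"x":0.0,"y":0.0,"z":0.053,"spin":0.0,"fingers":-0.6},{"x":0.0,"y":0.0,"z":0.053,"spin":0.0,"fingers":-0.6}], newtons=12)

```text
time_s: 3.38
tcp_pos: [0.4863, 0.1391, 0.1478]
eef_rot: [-180.0, -0.0, -3.0]
contact_force: [-0.7, 0.5, -0.6]
gripper_width: 0.0275
gripper_force: 12.0
```

Call:
drive_tool(rows=[{"x":0.003,"y":0.0,"z":-0.009,"spin":0.0,"fingers":-0.6},{"x":0.007,"y":0.0,"z":-0.018,"spin":0.0,"fingers":-0.6},{"x":0.0115,"y":0.0,"z":-0.0265,"spin":0.0,"fingers":-0.6},{"x":0.0165,"y":0.0,"z":-0.035,"spin":0.0,"fingers":-0.6},{"x":0.022,"y":0.0,"z":-0.0425,"spin":0.0,"fingers":-0.6},{"x":0.028,"y":0.0,"z":-0.05,"spin":0.0,"fingers":-0.6},{"x":0.0345,"y":0.0,"z":-0.057,"spin":0.0,"fingers":-0.6},{"x":0.042,"y":0.0,"z":-0.0635,"spin":0.0,"fingers":-0.6},{"x":0.0495,"y":0.0,"z":-0.0695,"spin":0.0,"fingers":-0.6},{"x":0.0575,"y":0.0,"z":-0.075,"spin":0.0,"fingers":-0.6}])

```text
time_s: 4.62
tcp_pos: [0.5438, 0.1359, 0.223]
eef_rot: [180.0, 0.0, -3.0]
contact_force: [-0.7, 2.0, -1.7]
gripper_width: 0.0273
gripper_force: 12.0
```

Call:
drive_tool(rows=[{"x":0.008,"y":0.0,"z":-0.005,"spin":0.0,"fingers":-0.6},{"x":0.0165,"y":0.0,"z":-0.009,"spin":0.0,"fingers":-0.6},{"x":0.0255,"y":0.0,"z":-0.013,"spin":0.0,"fingers":-0.6},{"x":0.0345,"y":0.0,"z":-0.016,"spin":0.0,"fingers":-0.6},{"x":0.044,"y":0.0,"z":-0.0185,"spin":0.0,"fingers":-0.6},{"x":0.0535,"y":0.0,"z":-0.0203,"spin":0.0,"fingers":-0.6},{"x":0.0727,"y":0.0,"z":-0.022,"spin":0.0,"fingers":-0.6},{"x":0.092,"y":0.0,"z":-0.021,"spin":0.0,"fingers":-0.6},{"x":0.106,"y":0.0,"z":-0.0183,"spin":0.0,"fingers":-0.6},{"x":0.111,"y":0.0,"z":-0.017,"spin":0.0,"fingers":-0.6}])

```text
time_s: 5.88
tcp_pos: [0.6555, 0.1299, 0.2395]
eef_rot: [180.0, -0.0, -3.0]
contact_force: [-2.1, 1.5, 1.5]
gripper_width: 0.0269
gripper_force: 12.0
```

Call:
drive_tool(rows=[{"x":0.0,"y":0.0,"z":0.0,"spin":0.0,"fingers":-0.6},{"x":0.0,"y":0.0,"z":0.0,"spin":0.0,"fingers":-0.6},{"x":0.0,"y":0.0,"z":0.0,"spin":0.0,"fingers":0.3},{"x":0.0,"y":0.0,"z":0.0,"spin":0.0,"fingers":0.3},{"x":0.0,"y":0.0,"z":0.0,"spin":0.0,"fingers":0.3},{"x":0.0,"y":0.0,"z":-0.03,"spin":0.0,"fingers":0.3},{"x":0.0,"y":0.0,"z":-0.07,"spin":0.0,"fingers":0.3},{"x":0.0,"y":0.0,"z":-0.09,"spin":0.0,"fingers":0.3}])

```text
time_s: 6.88
tcp_pos: [0.6549, 0.1303, 0.3323]
eef_rot: [-179.9, -0.2, -3.0]
contact_force: [0.1, 0.3, -0.7]
gripper_width: 0.0569
gripper_force: 0.0
```

Call:
drive_tool(rows=[{"x":-0.02,"y":0.03,"z":0.0,"spin":0.0,"fingers":0.3},{"x":-0.04,"y":0.07,"z":0.0,"spin":0.0,"fingers":0.3},{"x":-0.06,"y":0.11,"z":0.0,"spin":0.0,"fingers":0.3},{"x":-0.08,"y":0.15,"z":0.0,"spin":0.0,"fingers":0.3},{"x":-0.1,"y":0.19,"z":0.0,"spin":0.0,"fingers":0.3},{"x":-0.12,"y":0.23,"z":0.0,"spin":0.0,"fingers":0.3},{"x":-0.14,"y":0.26,"z":0.0,"spin":0.0,"fingers":0.3},{"x":-0.15,"y":0.27,"z":0.0,"spin":0.0,"fingers":0.3},{"x":-0.15,"y":0.27,"z":0.0,"spin":0.0,"fingers":0.3}])

```text
time_s: 8.0
tcp_pos: [0.49, -0.1318, 0.33]
eef_rot: [-180.0, -0.1, -3.1]
contact_force: [0.7, 0.5, 0.4]
gripper_width: 0.0569
gripper_force: 0.0
```

```bash
python3 - <<'E'
from h import *
S,T=cams.capture("side"),cams.capture("top")
a=cv2.resize(S["pixels"][200:350,240:380,::-1],(560,600),interpolation=cv2.INTER_CUBIC)
b=cv2.resize(T["pixels"][165:275,190:300,::-1],(600,600),interpolation=cv2.INTER_CUBIC)
g=lambda i:np.clip(255*(i/255.)**.6,0,255).astype(np.uint8)
cv2.imwrite("pics/side3.png",g(a)); cv2.imwrite("pics/top3.png",g(b)); print(sensors.get_state()["tcp_pos"])
E
```

```text
[ 0.49080256 -0.13104016  0.32964963]
```

View pics/side3.png

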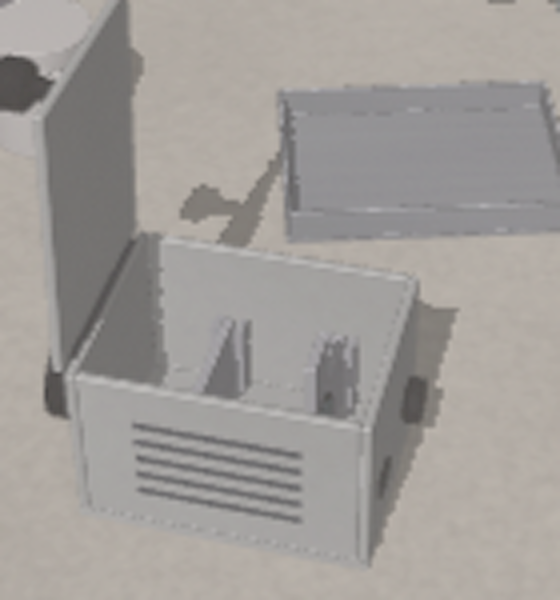

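View pics/top3.png

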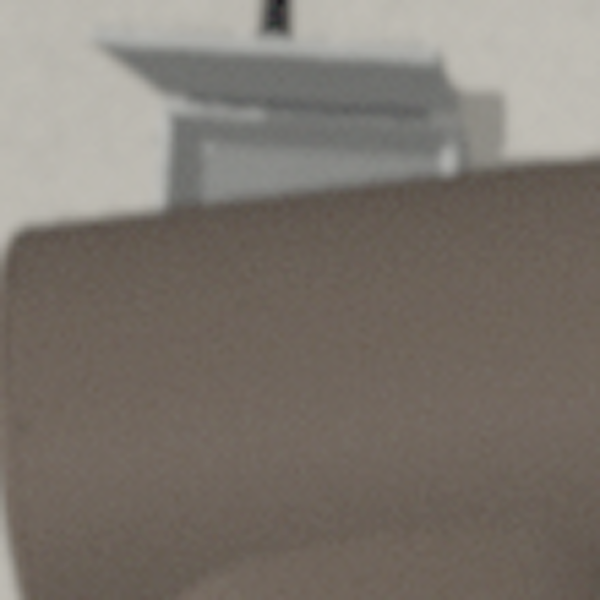

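The side crop shows the flap standing upright and two plates in the slots, near (222,360) rear and (330,375) front. In the top crop the forearm hides the box, so I'll move it aside and look again.

Call:
drive_tool(rows=[{"x":-0.01,"y":0.03,"z":0.0,"spin":0.0,"fingers":0.3},{"x":-0.03,"y":0.07,"z":0.0,"spin":0.0,"fingers":0.3},{"x":-0.05,"y":0.12,"z":0.0,"spin":0.0,"fingers":0.3},{"x":-0.07,"y":0.17,"z":0.0,"spin":0.0,"fingers":0.3},{"x":-0.09,"y":0.22,"z":0.0,"spin":0.0,"fingers":0.3},{"x":-0.11,"y":0.27,"z":0.0,"spin":0.0,"fingers":0.3},{"x":-0.12,"y":0.3,"z":0.0,"spin":0.0,"fingers":0.3},{"x":-0.12,"y":0.31,"z":0.0,"spin":0.0,"fingers":0.3}])

```text
time_s: 9.1
tcp_pos: [0.3543, -0.4359, 0.3288]
eef_rot: [-180.0, 0.1, -3.1]
contact_force: [0.5, 0.7, 0.6]
gripper_width: 0.0568
gripper_force: 0.0
```

```bash
python3 - <<'E'
from h import *
T=cams.capture("top")
g=lambda i:np.clip(255*(i/255.)**.6,0,255).astype(np.uint8)
b=cv2.resize(T["pixels"][165:275,190:300,::-1],(600,600),interpolation=cv2.INTER_CUBIC)
cv2.imwrite("pics/top4.png",g(b)); print(sensors.get_state()["tcp_pos"])
E
```

```text
[ 0.35471114 -0.4360664   0.3287612 ]
```

View pics/top4.png

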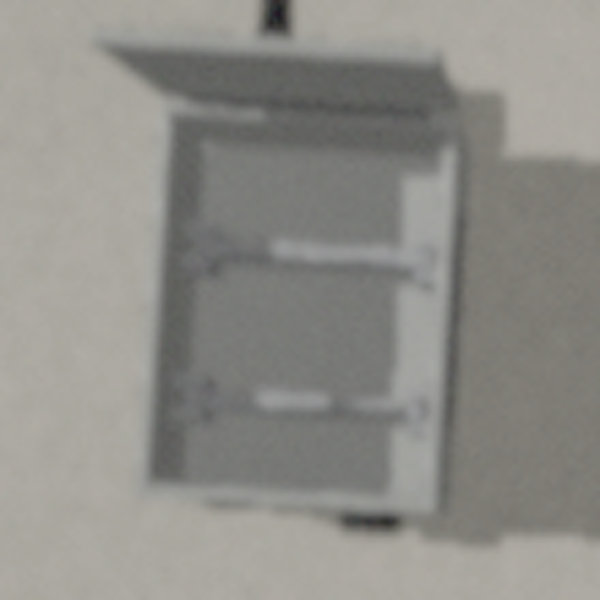

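The front slot's plate shows a short bright strip, from crop (258,400) to (330,400). That is about 29 mm wide, so it is the tab. The rear plate's upper edge is plain. I'll triangulate the tab.

```bash
python3 - <<'E'
from h import *
np.set_printoptions(precision=4,suppress=True)
T,S=cams.capture("top"),cams.capture("side")
u=lambda x,y:(190+x/5.4545,165+y/5.4545); v=lambda x,y:(240+x/4,200+y/4)
for n,p in(("L",(258,400)),("R",(330,403)),("mid",(294,401))): print(n,onz(T,u(*p),.094))
def proj(c,p):
    q=rot(c).T@(np.array(p)-np.array(c["eye"])); k=c["intrinsics"]; return np.array([k[0,2]+k[0,0]*q[0]/-q[2],k[1,2]-k[1,1]*q[1]/-q[2]])
m=onz(T,u(294,401),.094)
for y in(-.015,.015): print("pred side crop",(proj(S,m+[0,y,0])-[240,200])*4)
print("tri L/R",tri(T,u(258,400),S,v(315,362)),tri(T,u(330,403),S,v(327,337)))
for n,p in(("box rearL",(172,115)),("frontL",(150,488)),("frontR",(440,510)),("rearR",(460,140))): print(n,onz(T,u(*p),.105))
a=cv2.resize(S["pixels"][270:310,290:340,::-1],(750,600),interpolation=cv2.INTER_CUBIC); cv2.imwrite("pics/side4.png",np.clip(255*(a/255.)**.6,0,255).astype(np.uint8))
E
```

```text
L [0.4993 0.1537 0.094 ]
R [0.4981 0.1245 0.094 ]
mid [0.4989 0.1391 0.094 ]
pred side crop [317.2956 329.9758]
pred side crop [306.5032 368.3505]
tri L/R (array([0.4969, 0.1529, 0.098 ]), np.float64(0.004509546286501625)) (array([0.4959, 0.1245, 0.0901]), np.float64(0.004702857908085791))
box rearL [0.6142 0.188  0.105 ]
frontL [0.4635 0.1954 0.105 ]
frontR [0.4546 0.0792 0.105 ]
rearR [0.6042 0.0716 0.105 ]
```

View pics/side4.png

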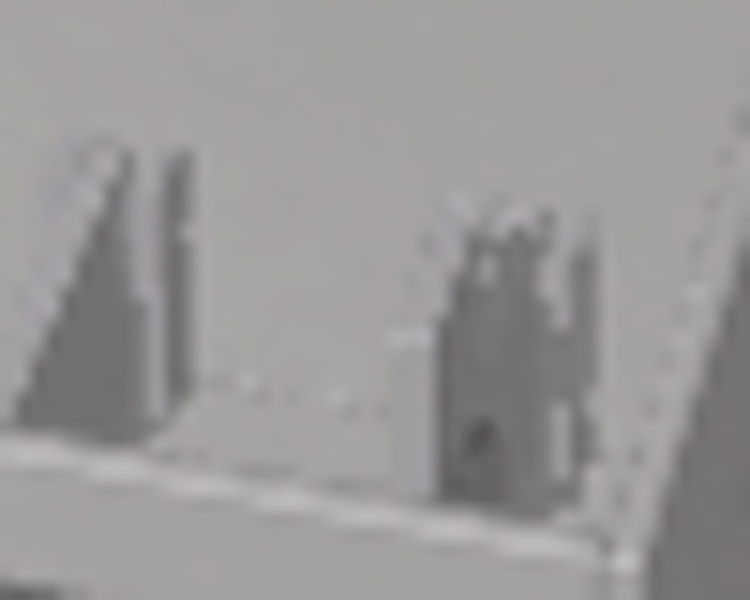

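The tab is confirmed in the front slot: its near top is at crop (415,335), its far top at (460,207), and its middle is about (0.4975, 0.1385) with the top near z 0.094. I'll go above it.

Call:
drive_tool(rows=[{"x":0.005,"y":-0.03,"z":0.0,"spin":0.0,"fingers":0.05},{"x":0.015,"y":-0.08,"z":0.0,"spin":0.0,"fingers":0.05},{"x":0.03,"y":-0.14,"z":0.0,"spin":0.0,"fingers":0.05},{"x":0.04,"y":-0.2,"z":0.0,"spin":0.0,"fingers":0.05},{"x":0.05,"y":-0.26,"z":0.0,"spin":0.0,"fingers":0.05},{"x":0.06,"y":-0.32,"z":0.0,"spin":0.0,"fingers":0.05},{"x":0.075,"y":-0.38,"z":0.0,"spin":0.0,"fingers":0.05},{"x":0.085,"y":-0.44,"z":0.02,"spin":0.0,"fingers":0.05},{"x":0.1,"y":-0.5,"z":0.04,"spin":0.0,"fingers":0.05},{"x":0.105,"y":-0.54,"z":0.06,"spin":0.0,"fingers":0.05}])

```text
time_s: 10.5
tcp_pos: [0.4874, 0.1028, 0.2694]
eef_rot: [-179.9, -0.1, -2.8]
contact_force: [-1.5, -0.4, -0.7]
gripper_width: 0.0459
gripper_force: 0.0
```

Call:
drive_tool(rows=[{"x":0.004,"y":-0.025,"z":0.03,"spin":0.0,"fingers":0.05},{"x":0.007,"y":-0.041,"z":0.06,"spin":0.0,"fingers":0.05},{"x":0.007,"y":-0.041,"z":0.08,"spin":0.0,"fingers":0.05},{"x":0.007,"y":-0.041,"z":0.08,"spin":0.0,"fingers":0.05},{"x":0.007,"y":-0.041,"z":0.08,"spin":0.0,"fingers":0.05}])

```text
time_s: 11.12
tcp_pos: [0.4969, 0.1403, 0.1907]
eef_rot: [-180.0, -0.1, -3.0]
contact_force: [0.2, 1.3, -0.4]
gripper_width: 0.0462
gripper_force: 0.0
```

Call:
drive_tool(rows=[{"x":0.0005,"y":0.0015,"z":0.03,"spin":0.0,"fingers":0.05},{"x":0.0005,"y":0.0015,"z":0.06,"spin":0.0,"fingers":0.05},{"x":0.0005,"y":0.0015,"z":0.08,"spin":0.0,"fingers":0.05},{"x":0.0005,"y":0.0015,"z":0.09,"spin":0.0,"fingers":0.05},{"x":0.0005,"y":0.0015,"z":0.1,"spin":0.0,"fingers":0.05},{"x":0.0005,"y":0.0015,"z":0.107,"spin":0.0,"fingers":0.05},{"x":0.0005,"y":0.0015,"z":0.107,"spin":0.0,"fingers":0.05}])

```text
time_s: 12.0
tcp_pos: [0.4971, 0.138, 0.0825]
eef_rot: [180.0, 0.0, -3.0]
contact_force: [0.4, -0.5, -0.2]
gripper_width: 0.0457
gripper_force: 0.0
```

Call:
drive_tool(rows=[{"x":0.0,"y":0.0,"z":0.0,"spin":0.0,"fingers":-0.3},{"x":0.0,"y":0.0,"z":0.0,"spin":0.0,"fingers":-0.6},{"x":0.0,"y":0.0,"z":0.0,"spin":0.0,"fingers":-0.6},{"x":0.0,"y":0.0,"z":0.0,"spin":0.0,"fingers":-0.6},{"x":0.0,"y":0.0,"z":0.0,"spin":0.0,"fingers":-0.6}], newtons=25)

```text
time_s: 12.62
tcp_pos: [0.4974, 0.1382, 0.0829]
eef_rot: [-180.0, -0.0, -3.0]
contact_force: [-0.1, 2.1, 2.6]
gripper_width: 0.0298
gripper_force: 25.0
```

Call:
drive_tool(rows=[{"x":0.0,"y":0.0,"z":-0.007,"spin":0.0,"fingers":-0.6},{"x":0.0,"y":0.0,"z":-0.018,"spin":0.0,"fingers":-0.6},{"x":0.0,"y":0.0,"z":-0.032,"spin":0.0,"fingers":-0.6},{"x":0.0,"y":0.0,"z":-0.048,"spin":0.0,"fingers":-0.6},{"x":0.0,"y":0.0,"z":-0.066,"spin":0.0,"fingers":-0.6},{"x":0.0,"y":0.0,"z":-0.084,"spin":0.0,"fingers":-0.6},{"x":0.0,"y":0.0,"z":-0.102,"spin":0.0,"fingers":-0.6},{"x":0.0,"y":0.0,"z":-0.12,"spin":0.0,"fingers":-0.6},{"x":0.0,"y":0.0,"z":-0.135,"spin":0.0,"fingers":-0.6},{"x":0.0,"y":0.0,"z":-0.135,"spin":0.0,"fingers":-0.6}])

```text
time_s: 13.88
tcp_pos: [0.4976, 0.1383, 0.2191]
eef_rot: [-179.9, -0.1, -3.0]
contact_force: [-0.1, 0.6, -1.6]
gripper_width: 0.0297
gripper_force: 25.0
```

Call:
drive_tool(rows=[{"x":0.0,"y":0.015,"z":0.0,"spin":0.0,"fingers":-0.6},{"x":0.0,"y":0.045,"z":0.0,"spin":0.0,"fingers":-0.6},{"x":0.0,"y":0.08,"z":0.0,"spin":0.0,"fingers":-0.6},{"x":0.0,"y":0.115,"z":0.0,"spin":0.0,"fingers":-0.6},{"x":0.0,"y":0.15,"z":0.0,"spin":0.0,"fingers":-0.6},{"x":0.0,"y":0.185,"z":0.0,"spin":0.0,"fingers":-0.6},{"x":-0.001,"y":0.22,"z":0.0,"spin":0.0,"fingers":-0.6},{"x":-0.002,"y":0.25,"z":0.004,"spin":0.0,"fingers":-0.6},{"x":-0.003,"y":0.275,"z":0.008,"spin":0.0,"fingers":-0.6},{"x":-0.003,"y":0.285,"z":0.012,"spin":0.0,"fingers":-0.6}])

```text
time_s: 15.12
tcp_pos: [0.4779, -0.148, 0.2046]
eef_rot: [180.0, 0.1, -3.1]
contact_force: [0.4, 0.0, -0.9]
gripper_width: 0.0295
gripper_force: 25.0
```

Call:
drive_tool(rows=[{"x":0.0,"y":0.0,"z":0.0,"spin":0.0,"fingers":-0.6},{"x":0.0,"y":0.0,"z":0.0,"spin":0.0,"fingers":-0.6},{"x":0.0,"y":0.0,"z":0.0,"spin":0.0,"fingers":-0.6},{"x":0.0,"y":0.0,"z":0.0,"spin":0.0,"fingers":-0.6},{"x":0.0,"y":0.0,"z":0.0,"spin":0.0,"fingers":-0.6},{"x":0.0,"y":0.0,"z":0.0,"spin":0.0,"fingers":-0.6},{"x":0.0,"y":0.0,"z":0.0,"spin":0.0,"fingers":-0.6},{"x":0.0,"y":0.0,"z":0.0,"spin":0.0,"fingers":-0.6}])

```text
time_s: 16.12
tcp_pos: [0.479, -0.1465, 0.2055]
eef_rot: [-180.0, 0.0, -3.0]
contact_force: [-0.1, 0.2, -1.4]
gripper_width: 0.0295
gripper_force: 25.0
```

```bash
python3 - <<'E'
from h import *
S=cams.capture("side")
a=cv2.resize(S["pixels"][150:350,230:430,::-1],(600,600),interpolation=cv2.INTER_CUBIC)
cv2.imwrite("pics/side5.png",np.clip(255*(a/255.)**.6,0,255).astype(np.uint8)); print(sensors.get_state()["qd"])
E
```

```text
[-0.01388704 -0.05150343 -0.03936392 -0.00306032  0.027626   -0.04227177]
```

View pics/side5.png

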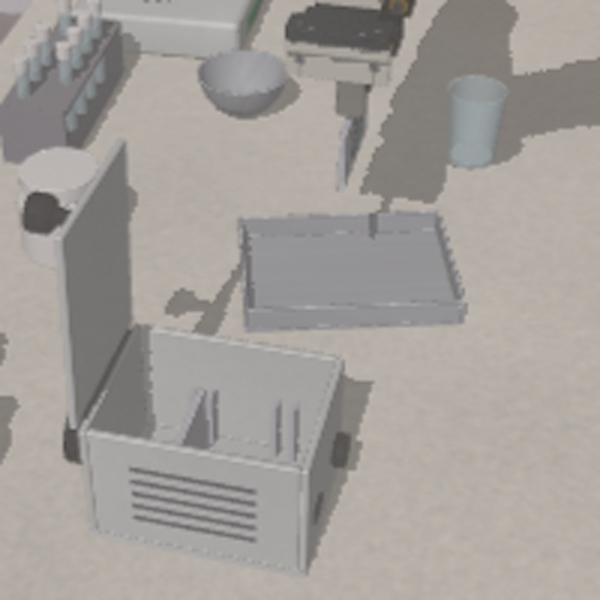

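The filter plate hangs upright in the fingers at crop (350,150). The flap is upright, the blank is in its rear slot (200,420), and the front slot is empty. I'll hand in the job.

```bash
python3 -c "
from plant import r
print(r.close_job())"
```

```text
the job is handed in; nothing more can be done
None
```

I handed in the job at about 16 s; the result was not shown. The flap stands open, the blank plate is in its slot, and the filter plate is held upright and still over the middle of the tray, about 10 cm above it.

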